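# Reset the coarse vacuum pressure at the slate bench

## Task

Pull the push-pull air knob straight out until it clicks into its on position. With the air on, turn only the outer ring of the regulator's nested knobs until its pointer lines up with the set marker, leaving the inner fine knob and the marker as they are; then push the air knob fully home again. Let go of everything, and leave the slate, the wooden block and the try square where they are.

Things in the scene. Friction and masses are not known exactly. Their poses are not given: they have to be found in the camera images.
- valve_pod: Air valve: grey box with a 160 x 150 mm sloping face on a dark steel stand, fixed, left or right of the regulator; a black mushroom knob in mid-face. Origin: centre of its foot on the bench; front to its own -x, roughly towards the robot. The face slopes 30 deg from level, down towards its -x; its outward normal is (-0.5, 0, 0.866) and its centre (-12.5, 0, 106.7) mm in this frame.
- regulator_pod: Vacuum regulator: the same kind of box, stand, face, origin and axes as the valve, fixed, with a flat aluminium disc (136 mm diameter, 4 mm thick) and two nested knobs in mid-face, and a white round gauge (54 mm) at the upper edge of the face, no higher than the face.
- knob_head (a point): Centre of the air knob's black round head: 52 mm diameter, 28 mm thick, on an 18 mm steel stem. With the knob in, this point is 54 mm out from the face (head from 40 to 68 mm out); it moves with the knob. z: along the stem, the pull direction, square to the face (30 deg from vertical, leaning to the robot); x: up the slope.
- air_knob (a joint): Travel of the air knob in m: 0 = fully in (off, as it starts), 0.024 = out at the on detent, which is also its stop. A sprung over-centre detent: about 6 to 8 N to start it from either end, falling to nothing half way (0.012); soon past that it snaps on to the other end and stays there.
- ring_grip (a point): On the nested knobs' common axis, 40 mm out from the face. Outer coarse ring: black, ribbed, 56 mm solid diameter (58 over the ribs), 14 to 50 mm out from the face; under it a flange of 68 mm diameter, 5 to 14 mm out. Inner fine knob: aluminium, 28 mm diameter, 51 to 71 mm out. z: outward normal of the face; x: towards the ring's pointer, turning with the ring.
- ring_pointer (a point): Tip of the coarse ring's pointer: a black lug 8 mm wide and 10 mm high on the flange, its tip 46 mm from the axis; the point is 10 mm out from the face. Turns with the ring.
- coarse_ring (a joint): Angle of the coarse ring in rad, 0 = pointer straight up the slope (away from the robot), growing anticlockwise as seen from outside (looking at the face). Limits -1.6 and 1.6; held by friction of about 0.06 N m, stays where left. Always starts clockwise of the marker, by 0.35 to 1.45 rad.
- set_marker (a joint): Angle of the set marker in rad, same zero and sense as the coarse ring: lined up when both angles are equal. The marker is clamped firmly.
- marker_tip (a point): Inner tip of the set marker: a dark steel block 16 mm long, 8 mm wide, 10 mm high on the rim of the disc just outside the sweep of the pointer (its tip 50 mm from the axis, its top 14 mm out from the face); the point is 10 mm out from the face. Its x axis points radially outwards, z outwards from the face.
- fine_mark (a point): Edge of the fine knob's top at its black line: 14 mm from the axis, 71 mm out from the face. Turns with the fine knob, which turns easily (0.012 N m) if touched.
- slate_blank: Dark slate slab standing on its long edge, 200 x 35 x 116 mm high, loose, behind the pods; origin at the centre of its underside, x along its length. Leave alone.
- pine_block: Pale wooden block lying flat, 160 x 60 x 35 mm, loose, behind the pods; origin at the centre of its underside, x along its length. Leave alone.
- try_square: Try square lying flat near the robot: wooden stock 110 x 20 x 18 mm along its y from the origin, steel blade 160 x 34 mm along its x; origin at the corner, underside. Loose. Leave alone.

How it is judged:
By the outcome, as a careful person would: the job done as asked, in the order asked, and still so for the second after the job is handed in, with the robot touching nothing.
It also fails if it takes over 56 s, if anything falls off the work surface, if the arm or the gripper's body presses on something with over 40 N, if the wrist force passes 120 N, or if a joint passes its speed limit or range.

## Robot

A 6-joint arm with a two-finger parallel gripper is mounted at the origin on the work surface. World frame = base frame: x ahead of the robot, y to its left, z up, the work surface at z = 0. Lengths are in m, angles in degrees, forces in N, time in s.
With the tool pointing down it reaches from about 0.325 to 0.9 m from the base axis. Payload 3.5 kg.
Tool frame: the origin (TCP) lies midway between the tips of the shut fingers; the grasp point (between the pads) lies 19 mm behind it; z points along the fingers, y is the line along which they close (so a half turn about z gives the same grasp; the last joint's range is limited). The gripper opens to 85 mm and grips with 20 to 120 N. Pads are 22 mm wide; open, the fingers measure 114 mm over their backs; the gripper's body (76 mm by 85 mm) begins 54 mm behind the grasp point. The pads swing forward as they close: fully open they stand 13 mm farther back than shut.
Start: joints at [67.472, 15.837, -1.513, 72.651, 0, 84.076], TCP at [0.179, 0.599, 0.231] pointing down, gripper open.
Joint ranges: [-178.77, 178.77], [-48.84, 107.48], [-61.69, 71.31], [-111.58, 123.2], [-90, 87.43], [-180, 180]. Speed limits (degrees/s): [147.25, 147.25, 180, 180, 180, 180].

## Interface

Orientations are given as a 3x3 rotation matrix whose columns are the frame's x, y, z axes.
In Python, from plant import read_state, snapshot, camera_params, job_done gives the robot as it stands.
- The arm moves only by the tool step_arm, never from a script. Its arguments are lists of equal length, an entry for each row: "travel": the shift along the tool's x, y, z as a fraction of full scale, a list of three; "spin": the turn about the tool's z as a fraction of full scale. A call has exactly 5 rows; each row is the pose to reach, as a shift and turn from the pose commanded when the call began, along the tool's axes at that moment; what a row does not reach only later rows make up. Full scale, the value 1, is 120 mm for a shift and 1.5 rad for a turn. A row lasts 1/10 s, in which the tool goes at most 50 mm and 8.59 degrees, less where a joint would pass 70% of its speed; a pose out of reach is approached as far as the arm can. A call with a number of a shift or a turn outside -1 to 1 is refused whole. A call with a gripper value outside its range is refused whole. "jaw" is the gripper's target within -1 to 1 (fully open at 1, half-way at 0, shut at -1), set as the call begins (left out, the last holds). The fingers move at their own pace and stop on an object; the grip force is fixed at half the most. Time passes only in rows, so rows that repeat a pose let the fingers close, or fill a call up. It gives the time, the measured TCP pose, the force, the opening and the grip force at its end, in the units of the state.
- read_state(): the state, without advancing time (a new reading comes with each control period).
- snapshot(name): name is "scene" or "top"; returns the picture (420x560x3 uint8, red, green, blue); there is no depth.
- camera_params(name): a dict with "camera_matrix" (3x3 intrinsics, pixels), "dist_coeffs" ([k1, k2, p1, p2, k3] as OpenCV has them; the pictures are not rectified), "extrinsics" (4x4, takes a point from world to camera coordinates). Camera axes: x right, y up, looking along -z (the intrinsics and any distortion apply to the point x, -y, -z); pixel columns grow to the right and rows downward; lengths in m; the calibration is good to about 2 mm. A picture is of the moment at which its call begins. camera_params takes no time and is no camera call.
- job_done(): hands the job in; it is judged then, once.
The state is a dict: "time": time; "qpos": joint angles; "dq": joint speeds; "effort": joint torques, N m; "tcp_pos": TCP position; "orientation": TCP orientation; "ft_force": force on the tool from outside, world axes, zero at the start; "wrist_torque": the same for the moment, N m; "width": finger opening in m; "finger_force": force on a finger pad.
Only numpy, scipy, OpenCV 4.12 (cv2) and the standard library are available. Lean on these libraries where they do the work, as an engineer would, in place of code of your own. Each camera call takes 0.05 s, during which the arm holds its last target. There are 200 camera calls.

## Working session

There is one attempt and no reset: what is moved stays moved. The work goes in short steps, Python scripts to look and compute and a tool call to move; the robot and the scene stay as the last step left them, time stands still between calls to the robot, and variables do not carry over. Pictures are saved under pics/ and viewed, at most 10 in all, crops included, and the job is handed in when it is done.

Besides the shell and the picture viewer there is one more tool, called after "Emit:" by a JSON object that holds its "fn" and its "kwargs", one argument or row to a line. step_arm: Moves the arm, as the interface text tells. Shift numbers are shares of 120 mm and turn numbers shares of 1.5 rad, none past 1 either way. Its arguments: {"type":"object","properties":{"travel":{"type":"array"},"spin":{"type":"array"},"jaw":{"type":"number"}},"required":["travel","spin"]}

```bash
mkdir -p pics
python3 - <<'E'
from plant import *
import cv2,numpy as np
np.set_printoptions(precision=4,suppress=True)
for n in("scene","top"):
    cv2.imwrite(f"pics/{n}0.png",cv2.resize(snapshot(n)[:,:,::-1],None,fx=1.42,fy=1.42,interpolation=cv2.INTER_CUBIC)); p=camera_params(n)
    for k in p:print(k,np.array(p[k]))
s=read_state();print(s)
E
```

```text
camera_matrix [[489.9083   0.     275.6326]
 [  0.     489.9083 218.7156]
 [  0.       0.       1.    ]]
dist_coeffs [0.037 0.    0.    0.    0.   ]
extrinsics [[-0.3029  0.9529 -0.0158  0.1791]
 [-0.6612 -0.1982  0.7235  0.2752]
 [ 0.6863  0.2296  0.6901 -1.3286]
 [ 0.      0.      0.      1.    ]]
camera_matrix [[433.6424   0.     281.8467]
 [  0.     433.6424 210.4697]
 [  0.       0.       1.    ]]
dist_coeffs [-0.1352  0.      0.      0.      0.    ]
extrinsics [[ 0.0626 -0.998   0.0007 -0.0416]
 [ 0.9684  0.0609  0.2418 -0.5906]
 [-0.2413 -0.0144  0.9703 -0.7525]
 [ 0.      0.      0.      1.    ]]
{'time': 0.1, 'qpos': array([67.4709, 15.8738, -1.5903, 72.6522,  0.    , 84.0742]), 'dq': array([-0.0101, -0.0564,  0.206 ,  0.0391, -0.0566,  0.0517]), 'effort': array([ -0.0002, -44.6709,  29.6128,   0.0085,  -0.0001,   0.    ]), 'tcp_pos': array([0.1783, 0.5983, 0.2303]), 'orientation': array([[-0.9583,  0.2857, -0.0008],
       [ 0.2857,  0.9583, -0.0019],
       [ 0.0002, -0.002 , -1.    ]]), 'ft_force': array([-0.3959,  0.0989,  0.5738]), 'wrist_torque': array([0.0265, 0.0988, 0.0305]), 'finger_force': 0.0, 'width': 0.08564154140738936}
```

View pics/scene0.png

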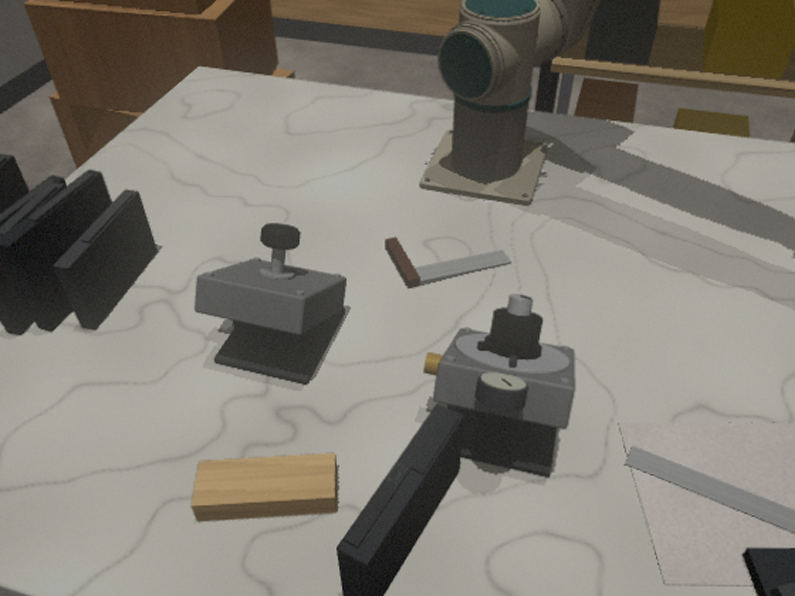

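View pics/top0.png

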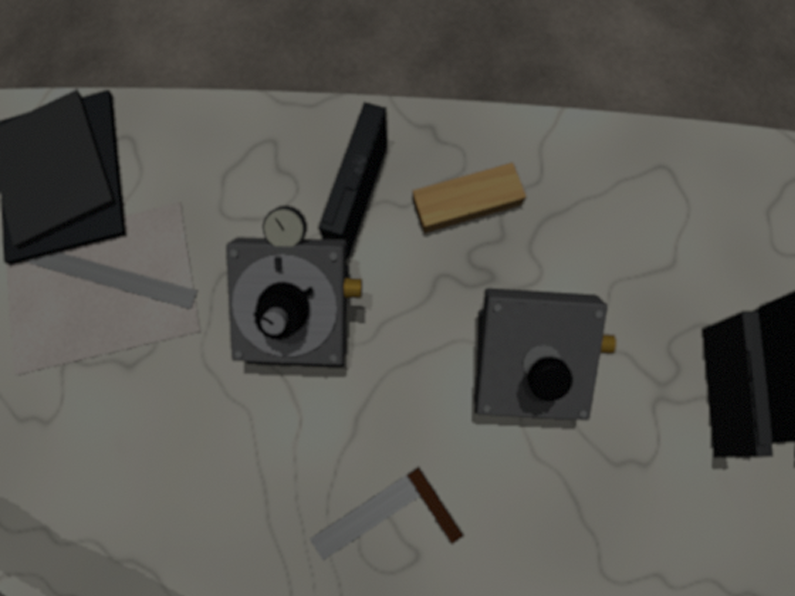

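The scene view shows the valve at about (272,290) and the regulator at (505,370). In the top view the valve head is at (550,378), the regulator disc at (285,305), its pointer at about (310,292) and the marker at (279,264). Next I'll enlarge both pods.

Run:
```python
from plant import *
import cv2,numpy as np
def crop(n,x,y,w=100,h=75,f=4):
    im=snapshot(n)[y:y+h,x:x+w,::-1]
    im=cv2.resize(im,None,fx=f,fy=f,interpolation=cv2.INTER_CUBIC)
    return np.clip((im/255.)**.6*255,0,255).astype(np.uint8)
a=np.vstack([np.hstack([crop("scene",305,200),crop("scene",140,155,)]),np.hstack([np.zeros((300,0,3),np.uint8),crop("top",155,155+10),crop("top",335,225)])])
cv2.imwrite("pics/c1.png",a)
```

```text
(no output)
```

View pics/c1.png

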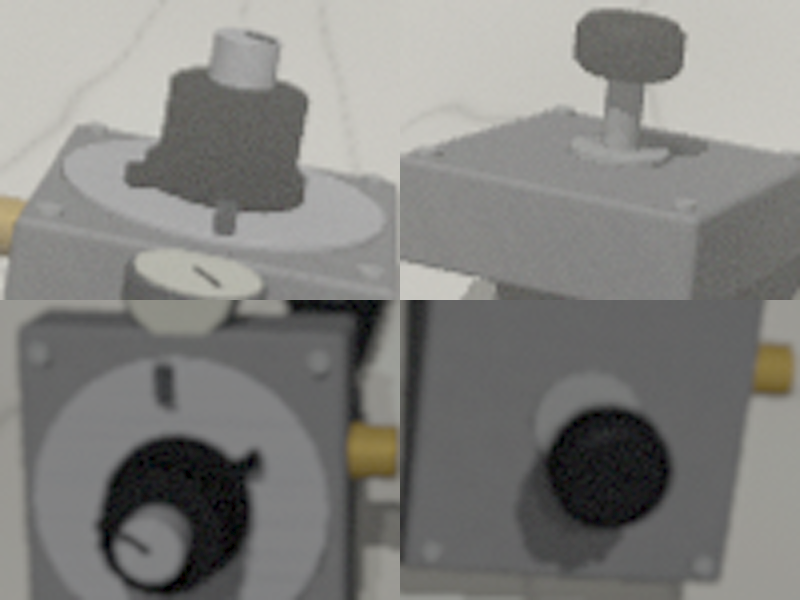

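Crop readings. Regulator: marker at (164,386) in the top view, pointer tip (261,460), fine knob centre (151,548), four screws visible. Valve: head circle centred at (610,467) in the top view and spanning 574–686 in the scene view. Next I'll fit the poses.

```bash
cat > h.py <<'E'
from plant import *
import cv2,numpy as np
from scipy.optimize import least_squares
from scipy.spatial.transform import Rotation as R
np.set_printoptions(precision=4,suppress=True)
C={n:camera_params(n) for n in("scene","top")}
def proj(n,P):
    p=C[n];E=np.array(p["extrinsics"]);c=np.atleast_2d(P)@E[:3,:3].T+E[:3,3]
    return cv2.projectPoints(c*[1,-1,-1],np.zeros(3),np.zeros(3),np.array(p["camera_matrix"]),np.array(p["dist_coeffs"]))[0][:,0]
TILT=np.array([[.866,0,-.5],[0,1,0],[.5,0,.866]])  # cols: upslope, y, normal
def face(q,P):  # face coords (upslope, y, out) in m -> world
    return (np.atleast_2d(P)@TILT.T+[-.0125,0,.1067])@R.from_euler('z',q[2]).as_matrix().T+[q[0],q[1],0]
T=np.linspace(0,2*np.pi,120)
circ=lambda r,h:np.c_[r*np.cos(T),r*np.sin(T),0*T+h]
pol=lambda r,a,h:[r*np.cos(a),r*np.sin(a),h]
def ext(u): return np.r_[u.min(0),u.max(0)]
E
cat > fit.py <<'E'
from h import *
u=lambda o,p:np.array(o)+(np.array(p,float)+.5)/4-.5
st,ss=(155,165),(305,200)
def reg(q):
    a,b=q[5],q[6]; f=lambda n,P:proj(n,face(q,P)); r=[]
    r+=[f("top",[[a,b,.001],[a,-b,.001]])-u(st,[[37,52],[319,62]])]
    r+=[f("scene",[[-a,-b,.001],[a,-b,.001],[a,b,.001],[-a,b,.001]])-u(ss,[[97,130],[50,208],[371,271],[372,183]])]
    r+=[f("top",[pol(.046,q[3],.012),pol(.058,q[4],.014),[0,0,.071]])-u(st,[[261,160],[164,84],[151,248]])]
    r+=[f("scene",[pol(.046,q[3],.010),pol(.05,q[4],.014),[0,0,.071]])-u(ss,[[127,174],[228,205],[246,38]])]
    e=ext(f("top",circ(.068,.004))); t=[u(st,[34,57]),u(st,[330,57])]
    r+=[np.array([[e[0]-t[0][0],e[2]-t[1][0]],[e[1]-t[0][1],0]])]
    e=ext(f("scene",circ(.068,.004)));t=u(ss,[[63,0],[386,0]])
    r+=[np.array([[e[0]-t[0][0],e[2]-t[1][0]]])]
    return np.vstack(r).ravel()
s=least_squares(reg,[.7,.1,0,-.8,0,.065,.07],loss='soft_l1');print("reg",s.x,'\n',reg(s.x).reshape(-1,2));q=s.x
print("ring_grip",face(q,[0,0,.04]),"need",q[4]-q[3])
st2,ss2=(335,225),(140,155)
def val(v):
    a,b=s.x[5],s.x[6]; f=lambda n,P:proj(n,face(v,P)); r=[]
    r+=[f("top",[[-a,b,.001],[-a,-b,.001]])-u(st2,[[32,250],[303,265]])]
    r+=[f("scene",[[a,-b,.001],[-a,-b,.001],[a,b,.001]])-u(ss2,[[32,152],[163,112],[285,205]])]
    hd=np.vstack([circ(.026,.043),circ(.026,.065)])
    r+=[(ext(f("top",hd)).reshape(2,2)-u(st2,[[148,104],[272,228]]))]
    r+=[(ext(f("scene",hd)).reshape(2,2)-u(ss2,[[174,8],[286,85]]))]
    return np.vstack(r).ravel()
s2=least_squares(val,[.6,-.3,0],loss='soft_l1');print("val",s2.x,'\n',val(s2.x).reshape(-1,2))
print("head",face(s2.x,[0,0,.054]),"n",R.from_euler('z',s2.x[2]).apply([-.5,0,.866]))
E
python3 fit.py
```

```text
reg [ 0.5793  0.1442  0.0319 -1.0193  0.0828  0.066   0.0631] 
 [[ 0.3779  0.544 ]
 [-0.2046 -0.142 ]
 [-0.2768 -0.1716]
 [-0.219   0.2707]
 [-0.1346  0.2476]
 [ 0.3001 -0.5537]
 [ 0.205  -0.6715]
 [-0.7158 -0.579 ]
 [-0.7127 -0.1958]
 [-0.4487 -0.6191]
 [-0.4801 -1.4175]
 [ 0.6081 -0.7943]
 [-0.3313 -0.3865]
 [-0.6005  0.    ]
 [-0.1997 -0.2137]]
ring_grip [[0.5468 0.1431 0.1413]] need 1.102107601865296
val [ 0.5263 -0.1871  0.0007] 
 [[-0.2917 -1.1078]
 [-0.2185 -1.3356]
 [-0.2673 -0.8421]
 [-0.2414 -0.9229]
 [ 0.4048 -0.8414]
 [-1.3386 -1.2589]
 [ 1.1021  1.5745]
 [-0.456   0.3071]
 [ 0.3264 -1.8923]]
head [[ 0.4868 -0.1871  0.1535]] n [-0.5    -0.0004  0.866 ]
```

Emit:
{"fn": "step_arm", "kwargs": {
  "travel": [
    [-0.15,-0.2,0],
    [-0.3,-0.4,0],
    [-0.46,-0.6,0],
    [-0.61,-0.8,0],
    [-0.76,-0.99,0]
  ],
  "spin": [-0.04,-0.08,-0.12,-0.16,-0.193],
  "jaw": 1
}}

```text
time: 0.8
tcp_pos: [0.2322, 0.4578, 0.2313]
orientation: [[-1.0, -0.002, 0.0], [-0.002, 1.0, -0.0], [-0.0, -0.0, -1.0]]
ft_force: [-0.4, -0.1, 1.2]
width: 0.0857
finger_force: 0.0
```

Emit:
{"fn": "step_arm", "kwargs": {
  "travel": [
    [-0.08,-0.2,0],
    [-0.16,-0.4,0],
    [-0.24,-0.6,0],
    [-0.32,-0.8,0],
    [-0.4,-1,0]
  ],
  "spin": [0,0,0,0,0]
}}

```text
time: 1.3
tcp_pos: [0.2803, 0.338, 0.2314]
orientation: [[-1.0, 0.0, 0.0], [0.0, 1.0, 0.0], [-0.0, 0.0, -1.0]]
ft_force: [0.5, -0.3, -0.5]
width: 0.0855
finger_force: 0.0
```

Emit:
{"fn": "step_arm", "kwargs": {
  "travel": [
    [-0.08,-0.2,0],
    [-0.16,-0.4,0],
    [-0.24,-0.6,0],
    [-0.32,-0.8,0],
    [-0.4,-1,0]
  ],
  "spin": [0,0,0,0,0]
}}

```text
time: 1.8
tcp_pos: [0.3282, 0.218, 0.2314]
orientation: [[-1.0, 0.0, 0.0], [0.0, 1.0, 0.0], [-0.0, 0.0, -1.0]]
ft_force: [-0.2, -0.5, 0.0]
width: 0.0855
finger_force: 0.0
```

Emit:
{"fn": "step_arm", "kwargs": {
  "travel": [
    [-0.08,-0.2,0],
    [-0.16,-0.4,0],
    [-0.24,-0.6,0],
    [-0.32,-0.8,0],
    [-0.4,-1,0]
  ],
  "spin": [0,0,0,0,0]
}}

```text
time: 2.3
tcp_pos: [0.3762, 0.098, 0.2315]
orientation: [[-1.0, 0.0, 0.001], [0.0, 1.0, 0.0], [-0.001, 0.0, -1.0]]
ft_force: [-0.5, 0.5, 0.4]
width: 0.0853
finger_force: 0.0
```

Emit:
{"fn": "step_arm", "kwargs": {
  "travel": [
    [-0.08,-0.2,0],
    [-0.16,-0.4,0],
    [-0.24,-0.6,0],
    [-0.32,-0.8,0],
    [-0.4,-1,0]
  ],
  "spin": [0,0,0,0,0]
}}

```text
time: 2.8
tcp_pos: [0.4241, -0.0221, 0.2314]
orientation: [[-1.0, 0.0, 0.0], [0.0, 1.0, -0.0], [-0.0, -0.0, -1.0]]
ft_force: [0.3, 0.5, -0.1]
width: 0.0856
finger_force: 0.0
```

Emit:
{"fn": "step_arm", "kwargs": {
  "travel": [
    [-0.1,-0.25,0],
    [-0.2,-0.5,0],
    [-0.3,-0.75,0],
    [-0.45,-1,0],
    [-0.52,-1,0]
  ],
  "spin": [0,0,0,0,0]
}}

```text
time: 3.3
tcp_pos: [0.4879, -0.1444, 0.2315]
orientation: [[-1.0, 0.004, 0.002], [0.004, 1.0, -0.002], [-0.002, -0.002, -1.0]]
ft_force: [-0.0, 1.0, 0.3]
width: 0.0854
finger_force: 0.0
```

Emit:
{"fn": "step_arm", "kwargs": {
  "travel": [
    [0,-0.18,0],
    [0,-0.37,0],
    [0,-0.37,0.15],
    [0,-0.37,0.3],
    [0,-0.37,0.4]
  ],
  "spin": [0,0,0,0,0]
}}

```text
time: 3.8
tcp_pos: [0.4856, -0.1847, 0.1821]
orientation: [[-1.0, 0.0, -0.001], [0.0, 1.0, 0.001], [0.001, 0.001, -1.0]]
ft_force: [0.1, 0.3, -0.8]
width: 0.0855
finger_force: 0.0
```

Run:
```python
from plant import *
import cv2,numpy as np
def crop(n,x,y,w=100,h=75,f=4):
    im=snapshot(n)[y:y+h,x:x+w,::-1]
    im=cv2.resize(im,None,fx=f,fy=f,interpolation=cv2.INTER_CUBIC)
    return np.clip((im/255.)**.6*255,0,255).astype(np.uint8)
cv2.imwrite("pics/c2.png",np.hstack([crop("scene",140,125,100,100),crop("top",335,215,100,100)]))
print(read_state()["tcp_pos"])
```

```text
[ 0.48467572 -0.18416051  0.18126599]
```

View pics/c2.png

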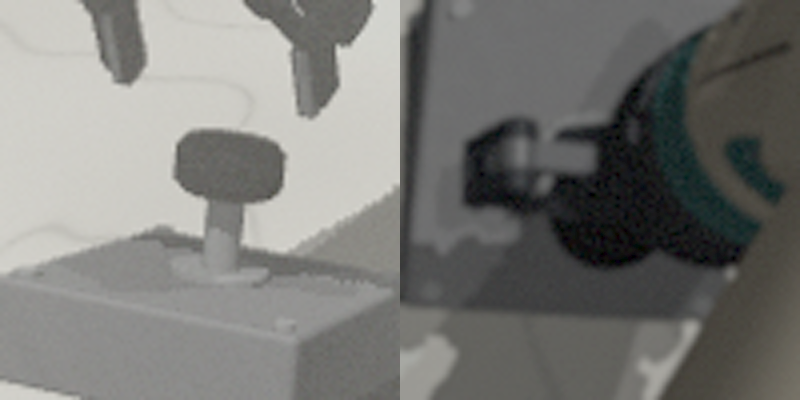

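Close by, the fingers straddle the head: tips at (122,80) and (312,112), head centred at (230,165). Descending.

Emit:
{"fn": "step_arm", "kwargs": {
  "travel": [
    [-0.01,-0.015,0.12],
    [-0.01,-0.015,0.24],
    [-0.01,-0.015,0.36],
    [-0.01,-0.015,0.42],
    [-0.01,-0.015,0.42]
  ],
  "spin": [0,0,0,0,0]
}}

```text
time: 4.4
tcp_pos: [0.4868, -0.1868, 0.1319]
orientation: [[-1.0, 0.0, -0.002], [0.0, 1.0, 0.001], [0.002, 0.001, -1.0]]
ft_force: [0.1, 0.7, -0.5]
width: 0.0853
finger_force: 0.0
```

Emit:
{"fn": "step_arm", "kwargs": {
  "travel": [
    [0,0,0],
    [0,0,0],
    [0,0,0],
    [0,0,0],
    [0,0,0]
  ],
  "spin": [0,0,0,0,0],
  "jaw": -1
}}

```text
time: 4.9
tcp_pos: [0.4883, -0.186, 0.1345]
orientation: [[-1.0, -0.0, 0.002], [-0.0, 1.0, 0.003], [-0.002, 0.003, -1.0]]
ft_force: [-1.6, 4.7, 6.0]
width: 0.0499
finger_force: 61.4
```

Emit:
{"fn": "step_arm", "kwargs": {
  "travel": [
    [0,0,0],
    [0,0,0],
    [0,0,0],
    [0,0,0],
    [0,0,0]
  ],
  "spin": [0,0,0,0,0]
}}

```text
time: 5.4
tcp_pos: [0.4883, -0.186, 0.1345]
orientation: [[-1.0, -0.0, 0.003], [-0.0, 1.0, 0.003], [-0.003, 0.003, -1.0]]
ft_force: [-0.3, 4.4, 5.0]
width: 0.0499
finger_force: 61.4
```

Emit:
{"fn": "step_arm", "kwargs": {
  "travel": [
    [0.02,0,-0.035],
    [0.045,0,-0.078],
    [0.07,0,-0.121],
    [0.095,0,-0.165],
    [0.108,0,-0.187]
  ],
  "spin": [0,0,0,0,0]
}}

```text
time: 5.9
tcp_pos: [0.4762, -0.186, 0.1556]
orientation: [[-1.0, -0.0, 0.005], [-0.0, 1.0, 0.003], [-0.005, 0.003, -1.0]]
ft_force: [11.3, 2.5, -18.7]
width: 0.0499
finger_force: 65.1
```

Emit:
{"fn": "step_arm", "kwargs": {
  "travel": [
    [0,0,0],
    [0,0,0],
    [0,0,0],
    [0,0,0],
    [0,0,0]
  ],
  "spin": [0,0,0,0,0]
}}

```text
time: 6.4
tcp_pos: [0.4762, -0.186, 0.1555]
orientation: [[-1.0, -0.0, 0.004], [-0.0, 1.0, 0.003], [-0.004, 0.003, -1.0]]
ft_force: [5.3, 5.1, -3.7]
width: 0.05
finger_force: 66.5
```

Emit:
{"fn": "step_arm", "kwargs": {
  "travel": [
    [0,0,0],
    [0,0,0],
    [0,0,0],
    [0,0,0],
    [0,0,0]
  ],
  "spin": [0,0,0,0,0],
  "jaw": 1
}}

```text
time: 6.9
tcp_pos: [0.4745, -0.1875, 0.1555]
orientation: [[-1.0, 0.001, 0.0], [0.001, 1.0, -0.0], [-0.0, -0.0, -1.0]]
ft_force: [-0.3, -0.2, 0.1]
width: 0.0854
finger_force: 0.0
```

Emit:
{"fn": "step_arm", "kwargs": {
  "travel": [
    [0,0,-0.1],
    [0,0,-0.3],
    [0,0,-0.5],
    [0,0,-0.7],
    [0,0,-0.78]
  ],
  "spin": [0,0,0,0,0]
}}

```text
time: 7.4
tcp_pos: [0.476, -0.1881, 0.2525]
orientation: [[-1.0, 0.0, 0.005], [0.0, 1.0, -0.003], [-0.005, -0.003, -1.0]]
ft_force: [1.6, -0.7, 0.0]
width: 0.0855
finger_force: 0.0
```

Emit:
{"fn": "step_arm", "kwargs": {
  "travel": [
    [-0.1,0.2,0],
    [-0.2,0.4,0],
    [-0.3,0.6,0],
    [-0.4,0.8,0],
    [-0.5,1,0]
  ],
  "spin": [0,0,0,0,0]
}}

```text
time: 7.9
tcp_pos: [0.5347, -0.0663, 0.2488]
orientation: [[-1.0, 0.0, -0.0], [0.0, 1.0, -0.0], [0.0, -0.0, -1.0]]
ft_force: [0.4, -0.2, -0.9]
width: 0.0851
finger_force: 0.0
```

Run:
```python
from h import *
v=[ .5263,-.1871,.0007]
def crop(n,x,y,w=100,h=75,f=4):
    im=snapshot(n)[y:y+h,x:x+w,::-1]
    im=cv2.resize(im,None,fx=f,fy=f,interpolation=cv2.INTER_CUBIC)
    return np.clip((im/255.)**.6*255,0,255).astype(np.uint8)
cv2.imwrite("pics/c3.png",np.hstack([crop("scene",140,125,100,100),crop("scene",305,180,100,100)]))
for o in(0,.024):print(proj("scene",face(v,[0,0,.054+o])))
print(read_state()["tcp_pos"])
```

```text
[[197.0972 165.3059]]
[[198.3124 152.7609]]
[ 0.5353 -0.065   0.2487]
```

View pics/c3.png

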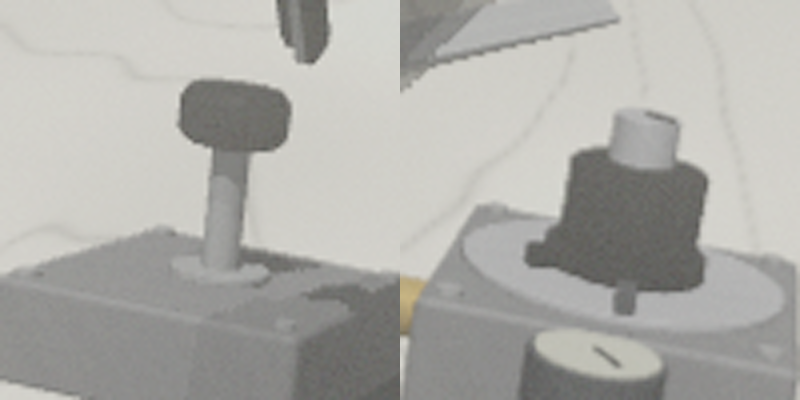

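Head centre is at (235,115), i.e. row 153.5 against 152.8 predicted, so the air is on. Now to the ring.

Emit:
{"fn": "step_arm", "kwargs": {
  "travel": [
    [-0.02,0.2,0],
    [-0.04,0.4,0],
    [-0.06,0.6,0],
    [-0.07,0.8,0],
    [-0.07,1,0]
  ],
  "spin": [0,0,0,0,0]
}}

```text
time: 8.5
tcp_pos: [0.5427, 0.0528, 0.2488]
orientation: [[-1.0, 0.001, -0.001], [0.001, 1.0, -0.001], [0.001, -0.001, -1.0]]
ft_force: [0.2, 0.3, 0.8]
width: 0.0855
finger_force: 0.0
```

Emit:
{"fn": "step_arm", "kwargs": {
  "travel": [
    [0,0.2,0],
    [0,0.4,0.08],
    [0,0.6,0.16],
    [0,0.74,0.26],
    [0,0.74,0.35]
  ],
  "spin": [0.04,0.08,0.12,0.165,0.165]
}}

```text
time: 9.0
tcp_pos: [0.5427, 0.1424, 0.2063]
orientation: [[-0.97, 0.244, -0.0], [0.244, 0.97, -0.0], [0.0, -0.0, -1.0]]
ft_force: [1.0, -0.4, -0.3]
width: 0.0858
finger_force: 0.0
```

Emit:
{"fn": "step_arm", "kwargs": {
  "travel": [
    [0,0,0],
    [0,0,0],
    [0,0,0],
    [0,0,0],
    [0,0,0]
  ],
  "spin": [0,0,0,0,0]
}}

```text
time: 9.5
tcp_pos: [0.5435, 0.1411, 0.2076]
orientation: [[-0.969, 0.246, 0.001], [0.246, 0.969, 0.0], [-0.001, 0.0, -1.0]]
ft_force: [-0.2, -0.8, -0.4]
width: 0.0852
finger_force: 0.0
```

Emit:
{"fn": "step_arm", "kwargs": {
  "travel": [
    [-0.01,0.01,0.15],
    [-0.01,0.01,0.3],
    [-0.01,0.01,0.45],
    [-0.01,0.01,0.6],
    [-0.01,0.01,0.7]
  ],
  "spin": [0,0,0,0,0]
}}

```text
time: 10.0
tcp_pos: [0.5439, 0.1422, 0.1219]
orientation: [[-0.969, 0.245, -0.001], [0.245, 0.969, -0.0], [0.001, -0.0, -1.0]]
ft_force: [0.1, 0.6, 0.2]
width: 0.0856
finger_force: 0.0
```

Emit:
{"fn": "step_arm", "kwargs": {
  "travel": [
    [0,0,0],
    [0,0,0],
    [0,0,0],
    [0,0,0],
    [0,0,0]
  ],
  "spin": [0,0,0,0,0],
  "jaw": -1
}}

```text
time: 10.5
tcp_pos: [0.5449, 0.1443, 0.1245]
orientation: [[-0.97, 0.244, 0.001], [0.244, 0.97, 0.005], [-0.0, 0.005, -1.0]]
ft_force: [-3.5, 4.2, 4.7]
width: 0.0554
finger_force: 63.4
```

Run:
```python
from h import *
s=read_state();print({k:s[k] for k in("time","tcp_pos","ft_force","wrist_torque","width")})
def crop(n,x,y,w=100,h=75,f=4):
    im=snapshot(n)[y:y+h,x:x+w,::-1]
    im=cv2.resize(im,None,fx=f,fy=f,interpolation=cv2.INTER_CUBIC)
    return np.clip((im/255.)**.6*255,0,255).astype(np.uint8)
cv2.imwrite("pics/c4.png",np.hstack([crop("scene",305,180,100,100),crop("top",155,150,100,100)]))
```

```text
{'time': 10.5, 'tcp_pos': array([0.5449, 0.1443, 0.1245]), 'ft_force': array([-3.486 ,  4.1677,  4.6798]), 'wrist_torque': array([1.7258, 0.429 , 0.4437]), 'width': 0.05538072469048445}
```

View pics/c4.png

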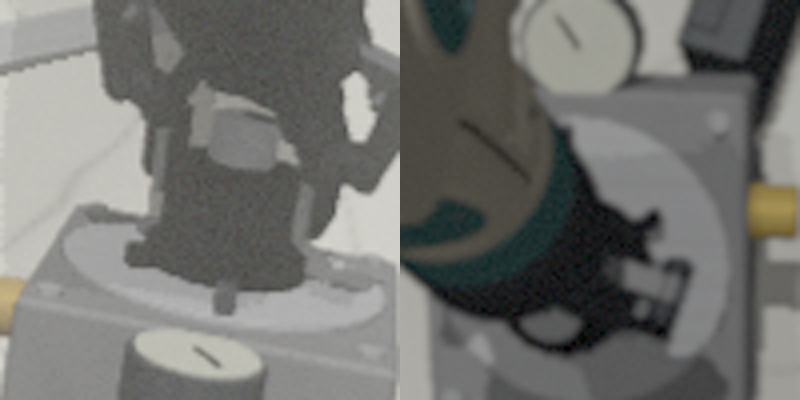

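The ring is gripped, with the fine knob clear between the fingers at (245,138), the pointer at (137,253) and the marker at (227,297). Turning anticlockwise.

Emit:
{"fn": "step_arm", "kwargs": {
  "travel": [
    [0,0,0],
    [0,0,0],
    [0,0,0],
    [0,0,0],
    [0,0,0]
  ],
  "spin": [-0.06,-0.13,-0.21,-0.29,-0.37]
}}

```text
time: 11.1
tcp_pos: [0.547, 0.1425, 0.1235]
orientation: [[-0.953, -0.301, 0.005], [-0.301, 0.953, -0.003], [-0.004, -0.004, -1.0]]
ft_force: [1.6, 13.0, -3.6]
width: 0.0546
finger_force: 104.0
```

Emit:
{"fn": "step_arm", "kwargs": {
  "travel": [
    [0,0,0],
    [0,0,0],
    [0,0,0],
    [0,0,0],
    [0,0,0]
  ],
  "spin": [0,0,0,0,0]
}}

```text
time: 11.6
tcp_pos: [0.547, 0.1426, 0.1236]
orientation: [[-0.955, -0.297, 0.006], [-0.297, 0.955, -0.003], [-0.005, -0.004, -1.0]]
ft_force: [1.0, 12.6, -4.6]
width: 0.0548
finger_force: 102.4
```

```bash
cat > look.py <<'E'
from h import *
import sys
s=read_state();print({k:s[k] for k in("time","tcp_pos","ft_force","wrist_torque","width")})
im=np.mean([snapshot("scene").astype(float) for _ in range(3)],0)[205:280,315:415,::-1]
im=cv2.resize(im,None,fx=8,fy=8,interpolation=cv2.INTER_CUBIC)
cv2.imwrite(sys.argv[1],np.clip((np.clip(im,0,255)/255.)**.6*255,0,255).astype(np.uint8))
E
python3 look.py pics/c5.png
```

```text
{'time': 11.6, 'tcp_pos': array([0.547 , 0.1426, 0.1236]), 'ft_force': array([ 0.9631, 12.5775, -4.6346]), 'wrist_torque': array([-1.046 , -1.3519, -2.1371]), 'width': 0.05476330842325926}
```

View pics/c5.png

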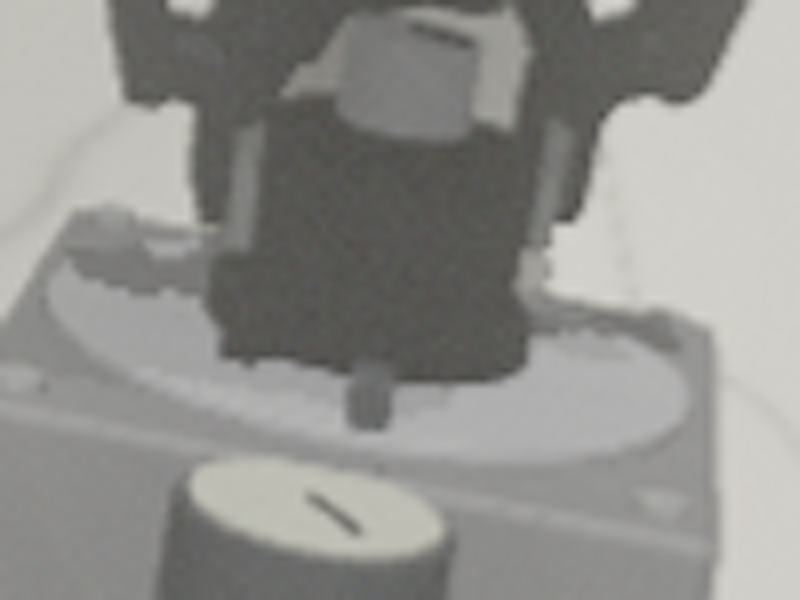

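The pointer has turned to about (240,358), with the marker at (368,400). Releasing and spinning back for a second grip.

Emit:
{"fn": "step_arm", "kwargs": {
  "travel": [
    [0,0,0],
    [0,0,0],
    [0,0,0],
    [0,0,0],
    [0,0,0]
  ],
  "spin": [0,0,0,0,0],
  "jaw": 1
}}

```text
time: 12.25
tcp_pos: [0.5446, 0.1421, 0.1231]
orientation: [[-0.953, -0.302, 0.0], [-0.302, 0.953, -0.0], [-0.0, -0.0, -1.0]]
ft_force: [-0.3, -0.0, 0.2]
width: 0.0853
finger_force: 0.0
```

Emit:
{"fn": "step_arm", "kwargs": {
  "travel": [
    [0,0,0],
    [0,0,0],
    [0,0,0],
    [0,0,0],
    [0,0,0]
  ],
  "spin": [0.08,0.16,0.24,0.32,0.395]
}}

```text
time: 12.75
tcp_pos: [0.5445, 0.1422, 0.123]
orientation: [[-0.958, 0.286, 0.0], [0.286, 0.958, -0.0], [-0.0, -0.0, -1.0]]
ft_force: [0.0, -0.6, -0.0]
width: 0.0857
finger_force: 0.0
```

```bash
cat > ang.py <<'E'
from h import *
import sys
q=[.5793,.1442,.0319]
def prof(n,r0,r1,h,k=5):
    im=np.mean([snapshot(n).astype(np.float32).mean(2) for _ in range(k)],0).astype(np.float32)
    A=np.radians(np.arange(-80,40,1.));rr=np.linspace(r0,r1,5)
    P=np.array([pol(r,a,h) for a in A for r in rr]); uv=proj(n,face(q,P)).astype(np.float32)
    v=cv2.remap(im,uv[:,:1],uv[:,1:],cv2.INTER_LINEAR).reshape(len(A),5).mean(1)
    return np.degrees(A),v
for n in sys.argv[1:]:
    for nm,r0,r1,h in(("ptr",.040,.045,.015),("mark",.053,.064,.014)):
        A,v=prof(n,r0,r1,h); print(n,nm,' '.join(f"{int(a)}:{x:.0f}" for a,x in zip(A[::3],v[::3])))
s=read_state();print(s["time"],s["tcp_pos"],s["ft_force"])
E
python3 ang.py scene
```

```text
scene ptr -80:106 -77:114 -74:118 -71:121 -68:121 -65:121 -62:121 -59:121 -56:120 -53:110 -50:93 -47:73 -44:55 -41:46 -38:44 -35:44 -32:43 -29:44 -26:44 -23:42 -20:42 -17:42 -14:41 -11:42 -8:41 -5:42 -2:41 1:40 4:39 7:40 10:40 13:41 16:42 19:41 22:42 25:42 28:42 31:41 34:42 37:41
scene mark -80:108 -77:113 -74:119 -71:122 -68:123 -65:123 -62:123 -59:123 -56:122 -53:122 -50:122 -47:121 -44:121 -41:120 -38:120 -35:118 -32:108 -29:96 -26:75 -23:48 -20:43 -17:42 -14:46 -11:56 -8:51 -5:53 -2:49 1:57 4:60 7:58 10:53 13:57 16:62 19:68 22:81 25:85 28:91 31:102 34:115 37:117
13.25 [0.5445 0.1424 0.123 ] [-0.5991 -0.2917  0.0884]
```

```bash
python3 - <<'E'
from h import *
q=[.5793,.1442,.0319]
def s(a,P):
    a=np.radians(a);c,si=np.cos(a),np.sin(a)
    return (proj("scene",face(q,[[r*c-t*si,r*si+t*c,h] for r,t,h in P]))-[315,205]+.5)*8-.5
for a in(-58,-34,-31,-28,-25): print(a,s(a,[(.046,-.004,.005),(.046,.004,.005),(.046,-.004,.015),(.046,.004,.015)]).round().tolist())
print(s(4.7,[(.05,0,.014),(.066,0,.014),(.066,0,.004)]).round())
E
python3 look.py pics/c6.png
```

```text
-58 [[160.0, 321.0], [176.0, 333.0], [167.0, 275.0], [184.0, 287.0]]
-34 [[209.0, 351.0], [239.0, 363.0], [217.0, 305.0], [246.0, 317.0]]
-31 [[217.0, 355.0], [249.0, 367.0], [225.0, 308.0], [256.0, 320.0]]
-28 [[226.0, 358.0], [259.0, 370.0], [234.0, 312.0], [267.0, 324.0]]
-25 [[236.0, 362.0], [269.0, 374.0], [243.0, 316.0], [277.0, 327.0]]
[[373. 359.]
 [373. 383.]
 [365. 431.]]
{'time': 13.25, 'tcp_pos': array([0.5445, 0.1424, 0.123 ]), 'ft_force': array([-0.5991, -0.2917,  0.0884]), 'wrist_torque': array([-0.0452,  0.0285,  0.0101]), 'width': 0.08550843557594702}
```

View pics/c6.png

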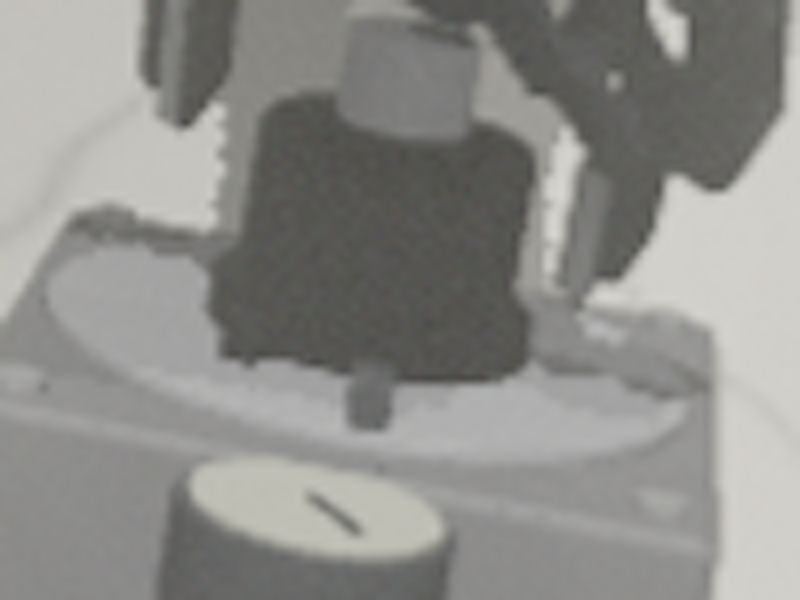

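The pointer's outer bottom edge runs (220,358) to (255,365), which puts it at about −29.5° against the marker's +4.7°. Fine knob unchanged. About 34° remain, so I'll grip again.

Emit:
{"fn": "step_arm", "kwargs": {
  "travel": [
    [0,0,0],
    [0,0,0],
    [0,0,0],
    [0,0,0],
    [0,0,0]
  ],
  "spin": [0,0,0,0,0],
  "jaw": -1
}}

```text
time: 13.9
tcp_pos: [0.545, 0.1445, 0.1245]
orientation: [[-0.96, 0.279, 0.001], [0.279, 0.96, 0.005], [0.0, 0.006, -1.0]]
ft_force: [-1.9, 2.1, 5.9]
width: 0.056
finger_force: 62.2
```

Emit:
{"fn": "step_arm", "kwargs": {
  "travel": [
    [0,0,0],
    [0,0,0],
    [0,0,0],
    [0,0,0],
    [0,0,0]
  ],
  "spin": [-0.08,-0.165,-0.25,-0.335,-0.42]
}}

```text
time: 14.4
tcp_pos: [0.5457, 0.1422, 0.1244]
orientation: [[-0.941, -0.337, 0.003], [-0.337, 0.941, -0.003], [-0.002, -0.004, -1.0]]
ft_force: [-18.4, 16.3, 34.1]
width: 0.054
finger_force: 110.8
```

Emit:
{"fn": "step_arm", "kwargs": {
  "travel": [
    [0,0,0],
    [0,0,0],
    [0,0,0],
    [0,0,0],
    [0,0,0]
  ],
  "spin": [0,0,0,0,0]
}}

```text
time: 14.9
tcp_pos: [0.5445, 0.1427, 0.1254]
orientation: [[-0.941, -0.337, 0.001], [-0.337, 0.941, -0.0], [-0.001, -0.0, -1.0]]
ft_force: [-5.4, 2.3, 12.9]
width: 0.0546
finger_force: 103.0
```

Emit:
{"fn": "step_arm", "kwargs": {
  "travel": [
    [0,0,0],
    [0,0,0],
    [0,0,0],
    [0,0,0],
    [0,0,0]
  ],
  "spin": [0,0,0,0,0],
  "jaw": 1
}}

```text
time: 15.4
tcp_pos: [0.5444, 0.1423, 0.1227]
orientation: [[-0.941, -0.338, -0.0], [-0.338, 0.941, -0.0], [0.0, 0.0, -1.0]]
ft_force: [-0.0, 0.6, 0.0]
width: 0.0855
finger_force: 0.0
```

Emit:
{"fn": "step_arm", "kwargs": {
  "travel": [
    [0,0,-0.15],
    [0,0,-0.35],
    [0,0,-0.55],
    [0,0,-0.75],
    [0,0,-0.9]
  ],
  "spin": [0,0,0,0,0]
}}

```text
time: 15.9
tcp_pos: [0.545, 0.1424, 0.2325]
orientation: [[-0.941, -0.338, 0.002], [-0.338, 0.941, 0.0], [-0.002, -0.0, -1.0]]
ft_force: [0.4, -0.3, 0.3]
width: 0.0857
finger_force: 0.0
```

Emit:
{"fn": "step_arm", "kwargs": {
  "travel": [
    [0.25,-0.2,0],
    [0.5,-0.4,0],
    [0.7,-0.6,0],
    [0.85,-0.8,0],
    [1,-1,0]
  ],
  "spin": [0,0,0,0,0]
}}

```text
time: 16.4
tcp_pos: [0.4714, -0.0121, 0.231]
orientation: [[-0.941, -0.338, 0.0], [-0.338, 0.941, -0.0], [-0.0, -0.0, -1.0]]
ft_force: [0.9, 0.2, 0.2]
width: 0.0856
finger_force: 0.0
```

```bash
python3 ang.py top
python3 - <<'E'
from h import *
def crop(n,x,y,w,h,f=8):
    im=np.mean([snapshot(n).astype(float) for _ in range(3)],0)[y:y+h,x:x+w,::-1]
    im=np.clip(cv2.resize(im,None,fx=f,fy=f,interpolation=cv2.INTER_CUBIC),0,255)
    return np.clip((im/255.)**.6*255,0,255).astype(np.uint8)
cv2.imwrite("pics/c7.png",np.hstack([crop("scene",335,205,50,70),crop("top",170,170,50,70)]))
E
```

```text
top ptr -80:74 -77:73 -74:71 -71:69 -68:66 -65:62 -62:58 -59:53 -56:49 -53:48 -50:51 -47:60 -44:70 -41:79 -38:84 -35:86 -32:86 -29:86 -26:84 -23:81 -20:76 -17:69 -14:60 -11:52 -8:44 -5:41 -2:49 1:62 4:73 7:83 10:86 13:86 16:86 19:86 22:86 25:85 28:85 31:85 34:84 37:83
top mark -80:83 -77:82 -74:82 -71:83 -68:82 -65:82 -62:82 -59:82 -56:82 -53:82 -50:82 -47:81 -44:80 -41:74 -38:58 -35:45 -32:58 -29:76 -26:84 -23:86 -20:86 -17:86 -14:86 -11:85 -8:68 -5:28 -2:29 1:65 4:82 7:86 10:86 13:85 16:85 19:84 22:83 25:83 28:84 31:85 34:87 37:88
16.9 [ 0.4723 -0.0104  0.2309] [ 0.4557  0.9025 -0.1377]
```

View pics/c7.png

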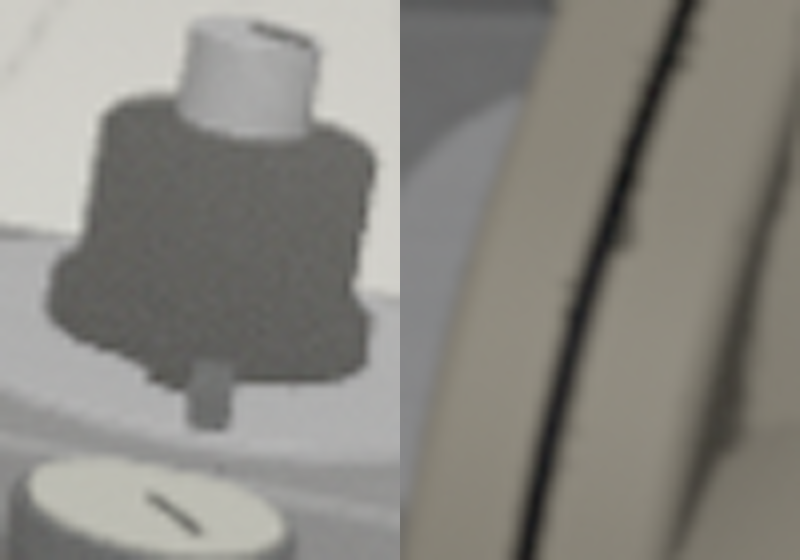

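In the scene view the pointer corner is now at (150,380), just left of the marker at (209,395), but the arm hides the top view. Moving it aside to measure.

Emit:
{"fn": "step_arm", "kwargs": {
  "travel": [
    [0.07,-0.19,0],
    [0.14,-0.38,0],
    [0.2,-0.56,0],
    [0.27,-0.75,0],
    [0.34,-0.94,0]
  ],
  "spin": [0,0,0,0,0]
}}

```text
time: 17.7
tcp_pos: [0.4717, -0.1319, 0.231]
orientation: [[-0.941, -0.338, 0.0], [-0.338, 0.941, -0.0], [-0.0, -0.0, -1.0]]
ft_force: [0.0, 0.3, 0.2]
width: 0.0855
finger_force: 0.0
```

```bash
python3 ang.py top
python3 - <<'E'
from h import *
q=[.5793,.1442,.0319]
for a in(-8,-4,-2,0,2,4,6):
    r=np.radians(a);c,si=np.cos(r),np.sin(r)
    print(a,((proj("scene",face(q,[[.046*c-t*si,.046*si+t*c,.005] for t in(-.004,.004)]))-[335,205]+.5)*8-.5).round().tolist())
E
```

```text
top ptr -80:92 -77:92 -74:91 -71:91 -68:91 -65:92 -62:92 -59:92 -56:92 -53:92 -50:93 -47:94 -44:94 -41:93 -38:93 -35:93 -32:93 -29:93 -26:92 -23:92 -20:92 -17:87 -14:67 -11:34 -8:13 -5:19 -2:47 1:74 4:86 7:91 10:92 13:92 16:92 19:92 22:92 25:92 28:93 31:93 34:92 37:92
top mark -80:93 -77:91 -74:91 -71:92 -68:92 -65:92 -62:93 -59:93 -56:93 -53:93 -50:92 -47:92 -44:92 -41:93 -38:93 -35:94 -32:94 -29:94 -26:94 -23:94 -20:94 -17:94 -14:94 -11:94 -8:94 -5:94 -2:79 1:35 4:29 7:48 10:86 13:94 16:93 19:93 22:93 25:93 28:94 31:94 34:94 37:93
18.2 [ 0.4717 -0.1303  0.2309] [ 0.1197 -0.0503  0.6646]
-8 [[135.0, 381.0], [174.0, 390.0]]
-4 [[151.0, 385.0], [190.0, 393.0]]
-2 [[159.0, 387.0], [198.0, 395.0]]
0 [[166.0, 388.0], [206.0, 396.0]]
2 [[174.0, 390.0], [214.0, 397.0]]
4 [[182.0, 392.0], [222.0, 399.0]]
6 [[190.0, 393.0], [230.0, 400.0]]
```

Top view: pointer −6.8° and marker +3.6°, so about 10.4° is left (the scene view agrees with about 10°). Going back for a small turn, with the grip kept near square.

Emit:
{"fn": "step_arm", "kwargs": {
  "travel": [
    [-0.11,0.17,0],
    [-0.23,0.34,0],
    [-0.34,0.51,0],
    [-0.46,0.69,0],
    [-0.57,0.86,0]
  ],
  "spin": [0.055,0.11,0.165,0.22,0.279]
}}

```text
time: 18.7
tcp_pos: [0.5014, -0.0093, 0.231]
orientation: [[-0.997, 0.076, 0.0], [0.076, 0.997, 0.0], [-0.0, 0.0, -1.0]]
ft_force: [-0.5, 0.0, -0.8]
width: 0.0853
finger_force: 0.0
```

Emit:
{"fn": "step_arm", "kwargs": {
  "travel": [
    [-0.06,0.2,0],
    [-0.12,0.4,0],
    [-0.18,0.6,0],
    [-0.23,0.8,0],
    [-0.28,1,0]
  ],
  "spin": [0,0,0,0,0]
}}

```text
time: 19.2
tcp_pos: [0.5437, 0.108, 0.231]
orientation: [[-0.997, 0.073, 0.0], [0.073, 0.997, 0.0], [-0.0, 0.0, -1.0]]
ft_force: [0.1, 0.0, -0.0]
width: 0.0854
finger_force: 0.0
```

Emit:
{"fn": "step_arm", "kwargs": {
  "travel": [
    [0.012,0.15,0],
    [0.012,0.285,0],
    [0.012,0.285,0.1],
    [0.012,0.285,0.25],
    [0.012,0.285,0.4]
  ],
  "spin": [0,0,0,0,0]
}}

```text
time: 19.7
tcp_pos: [0.5445, 0.1404, 0.182]
orientation: [[-0.997, 0.074, 0.0], [0.074, 0.997, -0.001], [-0.0, -0.001, -1.0]]
ft_force: [0.1, -0.4, 0.1]
width: 0.0854
finger_force: 0.0
```

Emit:
{"fn": "step_arm", "kwargs": {
  "travel": [
    [0,0,0.12],
    [0,0,0.25],
    [0,0,0.38],
    [0,0,0.5],
    [0,0,0.5]
  ],
  "spin": [0,0,0,0,0]
}}

```text
time: 20.2
tcp_pos: [0.5425, 0.14, 0.1202]
orientation: [[-0.997, 0.074, -0.005], [0.074, 0.997, -0.001], [0.005, -0.001, -1.0]]
ft_force: [-0.5, -0.3, 0.5]
width: 0.0853
finger_force: 0.0
```

Emit:
{"fn": "step_arm", "kwargs": {
  "travel": [
    [0,0,0],
    [0,0,0],
    [0,0,0],
    [0,0,0],
    [0,0,0]
  ],
  "spin": [0,0,0,0,0],
  "jaw": -1
}}

```text
time: 20.7
tcp_pos: [0.5456, 0.1438, 0.1253]
orientation: [[-0.997, 0.071, 0.002], [0.071, 0.997, 0.008], [-0.002, 0.008, -1.0]]
ft_force: [-1.4, 5.5, 4.1]
width: 0.0544
finger_force: 63.2
```

Emit:
{"fn": "step_arm", "kwargs": {
  "travel": [
    [0,0,0],
    [0,0,0],
    [0,0,0],
    [0,0,0],
    [0,0,0]
  ],
  "spin": [-0.025,-0.055,-0.085,-0.115,-0.13]
}}

```text
time: 21.2
tcp_pos: [0.5471, 0.143, 0.1243]
orientation: [[-0.993, -0.119, 0.006], [-0.119, 0.993, 0.004], [-0.006, 0.003, -1.0]]
ft_force: [2.7, 13.4, -3.2]
width: 0.054
finger_force: 71.0
```

Emit:
{"fn": "step_arm", "kwargs": {
  "travel": [
    [0,0,0],
    [0,0,0],
    [0,0,0],
    [0,0,0],
    [0,0,0]
  ],
  "spin": [0,0,0,0,0]
}}

```text
time: 21.7
tcp_pos: [0.5471, 0.143, 0.1243]
orientation: [[-0.993, -0.118, 0.006], [-0.118, 0.993, 0.003], [-0.006, 0.003, -1.0]]
ft_force: [2.3, 14.1, -3.6]
width: 0.0543
finger_force: 70.9
```

Emit:
{"fn": "step_arm", "kwargs": {
  "travel": [
    [0,0,0],
    [0,0,0],
    [0,0,0],
    [0,0,0],
    [0,0,0]
  ],
  "spin": [0,0,0,0,0],
  "jaw": 1
}}

```text
time: 22.2
tcp_pos: [0.5449, 0.1404, 0.1231]
orientation: [[-0.993, -0.121, 0.0], [-0.121, 0.993, -0.0], [-0.0, -0.0, -1.0]]
ft_force: [0.3, -0.1, 0.0]
width: 0.0853
finger_force: 0.0
```

Emit:
{"fn": "step_arm", "kwargs": {
  "travel": [
    [0,0,-0.15],
    [0,0,-0.35],
    [0,0,-0.55],
    [0,0,-0.75],
    [0,0,-0.9]
  ],
  "spin": [0,0,0,0,0]
}}

```text
time: 22.7
tcp_pos: [0.5453, 0.1405, 0.2327]
orientation: [[-0.993, -0.121, 0.002], [-0.121, 0.993, 0.0], [-0.002, -0.0, -1.0]]
ft_force: [-0.3, 0.4, -0.3]
width: 0.0855
finger_force: 0.0
```

Emit:
{"fn": "step_arm", "kwargs": {
  "travel": [
    [0.15,-0.2,0],
    [0.3,-0.4,0],
    [0.4,-0.6,0],
    [0.5,-0.8,0],
    [0.5,-1,0]
  ],
  "spin": [0,0,0,0,0]
}}

```text
time: 23.2
tcp_pos: [0.498, 0.0133, 0.231]
orientation: [[-0.993, -0.121, -0.001], [-0.121, 0.993, -0.0], [0.001, 0.0, -1.0]]
ft_force: [0.1, 0.6, -1.3]
width: 0.0851
finger_force: 0.0
```

Emit:
{"fn": "step_arm", "kwargs": {
  "travel": [
    [0,-0.2,0],
    [0,-0.4,0],
    [0,-0.6,0],
    [0,-0.8,0],
    [0,-1,0]
  ],
  "spin": [0,0,0,0,0]
}}

```text
time: 23.7
tcp_pos: [0.5141, -0.106, 0.231]
orientation: [[-0.993, -0.121, 0.0], [-0.121, 0.993, -0.0], [-0.0, -0.0, -1.0]]
ft_force: [0.8, 0.3, -0.4]
width: 0.0855
finger_force: 0.0
```

```bash
cat >> ang.py <<'E'
for nm,r0,r1,h in(("ptr",.039,.045,.015),("mark",.053,.064,.014)):
    A,v=prof("top",r0,r1,h); m=(A>-35); d=np.clip(90-v,0,None)*m; print(nm,(A*d).sum()/d.sum())
E
python3 ang.py top
```

```text
top ptr -80:89 -77:89 -74:88 -71:87 -68:88 -65:88 -62:89 -59:89 -56:88 -53:89 -50:89 -47:90 -44:90 -41:90 -38:90 -35:90 -32:90 -29:90 -26:89 -23:89 -20:88 -17:88 -14:89 -11:88 -8:78 -5:49 -2:19 1:8 4:22 7:57 10:83 13:89 16:89 19:89 22:89 25:89 28:89 31:89 34:89 37:89
top mark -80:89 -77:88 -74:88 -71:89 -68:89 -65:89 -62:90 -59:90 -56:90 -53:90 -50:89 -47:89 -44:89 -41:90 -38:90 -35:90 -32:90 -29:90 -26:91 -23:91 -20:91 -17:91 -14:91 -11:91 -8:91 -5:91 -2:76 1:34 4:28 7:46 10:83 13:91 16:90 19:90 22:90 25:90 28:90 31:91 34:91 37:90
24.2 [ 0.5141 -0.1041  0.231 ] [ 0.3288  0.048  -0.4537]
ptr 0.6815547561232818
mark 3.6056816301228847
```

Run:
```python
from h import *
q=[.5793,.1442,.0319]
im=np.mean([snapshot("top").astype(np.float32).mean(2) for _ in range(5)],0).astype(np.float32)
def samp(P): uv=proj("top",face(q,P)).astype(np.float32); return cv2.remap(im,uv[:,:1],uv[:,1:],cv2.INTER_LINEAR).ravel()
rr=np.arange(.058,.0752,.0005);L=[]
for a in np.radians(np.arange(0,360,5)):
    if np.degrees(a)%360<12 or np.degrees(a)>340 : continue
    v=samp([pol(r,a,.004) for r in rr]);g=-np.gradient(cv2.GaussianBlur(v[:,None],(1,5),1).ravel()); i=g.argmax()
    if 2<i<len(rr)-3 and g[i]>1: L.append((a,rr[i]))
L=np.array(L)
s=least_squares(lambda p:(L[:,1]-p[2]-p[0]*np.cos(L[:,0])-p[1]*np.sin(L[:,0]))*1e3,[0,0,.068],loss='soft_l1',f_scale=.5)
c=s.x;print(len(L),c*1e3,np.median(abs(s.fun)))
for nm,r0,r1,h in(("ptr",.039,.045,.015),("mark",.053,.064,.014)):
    A=np.radians(np.arange(-30,30,.5));v=np.array([samp([[r*np.cos(a)+c[0],r*np.sin(a)+c[1],h] for r in np.linspace(r0,r1,6)]).mean() for a in A])
    d=np.clip(80-v,0,None);print(nm,np.degrees((A*d).sum()/d.sum()))
```

```text
65 [-0.9578 -0.1309 67.7467] 0.29361195459084044
ptr 0.7290566929225604
mark 3.645643696382951
```

Emit:
{"fn": "step_arm", "kwargs": {
  "travel": [
    [-0.08,0.18,0],
    [-0.15,0.37,0],
    [-0.23,0.55,0],
    [-0.3,0.74,0],
    [-0.376,0.92,0]
  ],
  "spin": [0.016,0.032,0.048,0.064,0.081]
}}

```text
time: 25.45
tcp_pos: [0.5458, 0.0111, 0.231]
orientation: [[-1.0, 0.001, 0.0], [0.001, 1.0, 0.0], [-0.0, 0.0, -1.0]]
ft_force: [-0.0, -1.0, -0.6]
width: 0.0852
finger_force: 0.0
```

Emit:
{"fn": "step_arm", "kwargs": {
  "travel": [
    [0,0.2,0],
    [0,0.4,0],
    [0,0.6,0],
    [0,0.8,0],
    [0,1,0]
  ],
  "spin": [0,0,0,0,0]
}}

```text
time: 25.95
tcp_pos: [0.5456, 0.1311, 0.2309]
orientation: [[-1.0, 0.0, 0.0], [0.0, 1.0, 0.0], [-0.0, 0.0, -1.0]]
ft_force: [-0.8, 0.4, -0.3]
width: 0.0853
finger_force: 0.0
```

Emit:
{"fn": "step_arm", "kwargs": {
  "travel": [
    [0,0.07,0],
    [0,0.1,0.1],
    [0,0.1,0.2],
    [0,0.1,0.3],
    [0,0.1,0.3]
  ],
  "spin": [0,0,0,0,0]
}}

```text
time: 26.45
tcp_pos: [0.5435, 0.141, 0.1917]
orientation: [[-1.0, 0.002, -0.006], [0.002, 1.0, -0.001], [0.006, -0.001, -1.0]]
ft_force: [0.1, -0.4, -0.0]
width: 0.0856
finger_force: 0.0
```

Emit:
{"fn": "step_arm", "kwargs": {
  "travel": [
    [0,0.01,0.15],
    [0,0.01,0.3],
    [0,0.01,0.45],
    [0,0.01,0.6],
    [0,0.01,0.6]
  ],
  "spin": [0,0,0,0,0]
}}

```text
time: 26.95
tcp_pos: [0.5432, 0.1423, 0.1202]
orientation: [[-1.0, 0.001, -0.006], [0.001, 1.0, -0.001], [0.006, -0.001, -1.0]]
ft_force: [-0.8, -0.6, -0.1]
width: 0.0853
finger_force: 0.0
```

Emit:
{"fn": "step_arm", "kwargs": {
  "travel": [
    [0,0,0],
    [0,0,0],
    [0,0,0],
    [0,0,0],
    [0,0,0]
  ],
  "spin": [0,0,0,0,0],
  "jaw": -1
}}

```text
time: 27.45
tcp_pos: [0.5467, 0.1437, 0.1247]
orientation: [[-1.0, 0.0, 0.003], [0.0, 1.0, 0.001], [-0.003, 0.001, -1.0]]
ft_force: [-1.3, -0.8, 6.7]
width: 0.0548
finger_force: 63.9
```

Emit:
{"fn": "step_arm", "kwargs": {
  "travel": [
    [0,0,0],
    [0,0,0],
    [0,0,0],
    [0,0,0],
    [0,0,0]
  ],
  "spin": [-0.013,-0.026,-0.04,-0.05,-0.05]
}}

```text
time: 27.95
tcp_pos: [0.5471, 0.1432, 0.1245]
orientation: [[-0.997, -0.073, 0.004], [-0.073, 0.997, -0.001], [-0.003, -0.002, -1.0]]
ft_force: [-0.1, 3.6, 5.7]
width: 0.0544
finger_force: 66.8
```

Emit:
{"fn": "step_arm", "kwargs": {
  "travel": [
    [0,0,0],
    [0,0,0],
    [0,0,0],
    [0,0,0],
    [0,0,0]
  ],
  "spin": [0,0,0,0,0],
  "jaw": 1
}}

```text
time: 28.45
tcp_pos: [0.5455, 0.1432, 0.1227]
orientation: [[-0.997, -0.075, -0.0], [-0.075, 0.997, -0.0], [0.0, 0.0, -1.0]]
ft_force: [-0.3, 0.6, -0.5]
width: 0.0855
finger_force: 0.0
```

Emit:
{"fn": "step_arm", "kwargs": {
  "travel": [
    [0,0,-0.15],
    [0,0,-0.35],
    [0,0,-0.55],
    [0,0,-0.75],
    [0,0,-0.9]
  ],
  "spin": [0,0,0,0,0]
}}

```text
time: 28.95
tcp_pos: [0.5462, 0.1434, 0.2326]
orientation: [[-0.997, -0.075, 0.002], [-0.075, 0.997, 0.0], [-0.002, 0.0, -1.0]]
ft_force: [0.4, 0.8, -0.1]
width: 0.0851
finger_force: 0.0
```

Emit:
{"fn": "step_arm", "kwargs": {
  "travel": [
    [0.15,-0.2,0],
    [0.3,-0.4,0],
    [0.4,-0.6,0],
    [0.5,-0.8,0],
    [0.5,-1,0]
  ],
  "spin": [0,0,0,0,0]
}}

```text
time: 29.45
tcp_pos: [0.4931, 0.0185, 0.2309]
orientation: [[-0.997, -0.075, -0.001], [-0.075, 0.997, 0.0], [0.001, 0.0, -1.0]]
ft_force: [1.2, -0.6, -0.2]
width: 0.0854
finger_force: 0.0
```

Emit:
{"fn": "step_arm", "kwargs": {
  "travel": [
    [0,-0.2,0],
    [0,-0.4,0],
    [0,-0.6,0],
    [0,-0.8,0],
    [0,-1,0]
  ],
  "spin": [0,0,0,0,0]
}}

```text
time: 29.95
tcp_pos: [0.5036, -0.1014, 0.2309]
orientation: [[-0.997, -0.075, 0.0], [-0.075, 0.997, 0.0], [-0.0, 0.0, -1.0]]
ft_force: [-0.2, -0.3, 0.4]
width: 0.0855
finger_force: 0.0
```

```bash
sed -i 's/90-v/80-v/' ang.py; python3 ang.py | tail -3
```

```text
29.95 [ 0.5036 -0.1014  0.2309] [-0.2464 -0.2747  0.4168]
ptr 3.7008470490342056
mark 3.552797997652804
```

The ring is aligned: pointer 3.70°, marker 3.55°. Now the air knob, to push it home.

Emit:
{"fn": "step_arm", "kwargs": {
  "travel": [
    [0.06,-0.14,0],
    [0.12,-0.28,0],
    [0.18,-0.42,0],
    [0.24,-0.56,0],
    [0.295,-0.7,0]
  ],
  "spin": [0.01,0.02,0.03,0.04,0.05]
}}

```text
time: 30.95
tcp_pos: [0.4745, -0.1869, 0.231]
orientation: [[-1.0, -0.0, 0.0], [-0.0, 1.0, 0.0], [-0.0, 0.0, -1.0]]
ft_force: [0.9, 0.4, 0.3]
width: 0.0854
finger_force: 0.0
```

Emit:
{"fn": "step_arm", "kwargs": {
  "travel": [
    [0,0,0],
    [0,0,0.1],
    [0,0,0.2],
    [0,0,0.3],
    [0,0,0.3]
  ],
  "spin": [0,0,0,0,0]
}}

```text
time: 31.45
tcp_pos: [0.4729, -0.1852, 0.1919]
orientation: [[-1.0, -0.001, -0.005], [-0.001, 1.0, 0.003], [0.005, 0.003, -1.0]]
ft_force: [-0.6, 0.3, -0.7]
width: 0.0855
finger_force: 0.0
```

Emit:
{"fn": "step_arm", "kwargs": {
  "travel": [
    [0,0,0.1],
    [0,0,0.2],
    [0,0,0.3],
    [0,0,0.33],
    [0,0,0.33]
  ],
  "spin": [0,0,0,0,0]
}}

```text
time: 31.95
tcp_pos: [0.474, -0.1865, 0.1542]
orientation: [[-1.0, 0.0, -0.002], [0.0, 1.0, 0.001], [0.002, 0.001, -1.0]]
ft_force: [-0.1, 0.8, 1.0]
width: 0.0856
finger_force: 0.0
```

Emit:
{"fn": "step_arm", "kwargs": {
  "travel": [
    [0,0,0],
    [0,0,0],
    [0,0,0],
    [0,0,0],
    [0,0,0]
  ],
  "spin": [0,0,0,0,0],
  "jaw": -1
}}

```text
time: 32.45
tcp_pos: [0.4755, -0.186, 0.1564]
orientation: [[-1.0, 0.0, 0.002], [0.0, 1.0, 0.002], [-0.002, 0.002, -1.0]]
ft_force: [-0.3, 5.0, 4.8]
width: 0.0499
finger_force: 61.3
```

Emit:
{"fn": "step_arm", "kwargs": {
  "travel": [
    [-0.02,0,0.035],
    [-0.045,0,0.078],
    [-0.07,0,0.121],
    [-0.095,0,0.165],
    [-0.107,0,0.185]
  ],
  "spin": [0,0,0,0,0]
}}

```text
time: 32.95
tcp_pos: [0.4873, -0.1861, 0.1358]
orientation: [[-1.0, 0.0, -0.001], [0.0, 1.0, 0.001], [0.001, 0.001, -1.0]]
ft_force: [-12.6, 7.2, 33.7]
width: 0.0495
finger_force: 65.7
```

Emit:
{"fn": "step_arm", "kwargs": {
  "travel": [
    [0,0,0],
    [0,0,0],
    [0,0,0],
    [0,0,0],
    [0,0,0]
  ],
  "spin": [0,0,0,0,0]
}}

```text
time: 33.45
tcp_pos: [0.4872, -0.186, 0.1359]
orientation: [[-1.0, 0.0, 0.0], [0.0, 1.0, 0.001], [-0.0, 0.001, -1.0]]
ft_force: [-5.9, 7.3, 17.8]
width: 0.0501
finger_force: 64.3
```

Emit:
{"fn": "step_arm", "kwargs": {
  "travel": [
    [0,0,0],
    [0,0,0],
    [0,0,0],
    [0,0,0],
    [0,0,0]
  ],
  "spin": [0,0,0,0,0],
  "jaw": 1
}}

```text
time: 33.95
tcp_pos: [0.4874, -0.187, 0.1328]
orientation: [[-1.0, 0.0, -0.001], [0.0, 1.0, -0.0], [0.001, -0.0, -1.0]]
ft_force: [-0.3, 0.2, -0.5]
width: 0.0854
finger_force: 0.0
```

Emit:
{"fn": "step_arm", "kwargs": {
  "travel": [
    [0,0,-0.1],
    [0,0,-0.3],
    [0,0,-0.5],
    [0,0,-0.7],
    [0,0,-0.9]
  ],
  "spin": [0,0,0,0,0]
}}

```text
time: 34.45
tcp_pos: [0.4877, -0.187, 0.2431]
orientation: [[-1.0, 0.0, 0.001], [0.0, 1.0, -0.001], [-0.001, -0.001, -1.0]]
ft_force: [0.4, 0.2, -0.0]
width: 0.0855
finger_force: 0.0
```

```bash
python3 ang.py | tail -3;python3 - <<'E'
from h import *
def crop(n,x,y,w,h,f=4):
    im=snapshot(n)[y:y+h,x:x+w,::-1]
    im=cv2.resize(im,None,fx=f,fy=f,interpolation=cv2.INTER_CUBIC)
    return np.clip((im/255.)**.6*255,0,255).astype(np.uint8)
cv2.imwrite("pics/c8.png",np.hstack([crop("scene",140,125,100,120),crop("top",150,150,100,120)]))
E
```

```text
34.45 [ 0.4877 -0.187   0.2431] [ 0.4157  0.159  -0.0403]
ptr 3.7158000478407085
mark 3.558923532361322
```

View pics/c8.png

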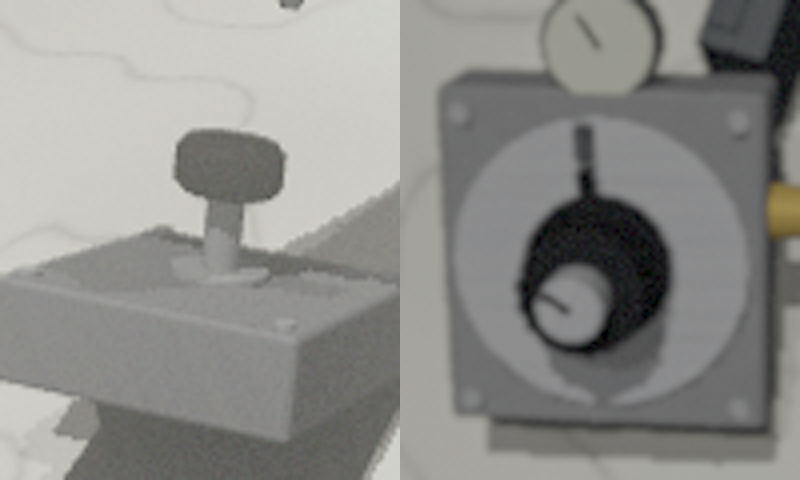

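The air knob is fully home, with its head at (230,165) as before the pull. The ring pointer lines up with the marker at (587,180), the fine-knob line is unchanged, and the gripper is clear.

```bash
python3 -c "
from plant import *
print(job_done())"
```

```text
the job is handed in; nothing more can be done
None
```

The job is handed in at about 35 s of the 56 s allowed: I pulled the air knob on, turned the coarse ring to within about 0.2° of the marker, pushed the knob fully home and released everything; the fine knob and marker looked unchanged, and nothing I did went near the slate, block or try square.

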